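# Start a bottle stirring at speed 4

## Robot

A 7-joint arm with a two-finger parallel gripper is mounted at the origin on the work surface. World frame = base frame: x ahead of the robot, y to its left, z up, the work surface at z = 0. Lengths are in m, angles in rad, forces in N, time in s.
With the tool pointing down it reaches from about 0.425 to 1.025 m from the base axis. Payload 9.4 kg.
Tool frame: the origin (TCP) lies at the very end of the fingers, on their centre line; the grasp point (between the pads) lies 19 mm behind it; z points along the fingers, y is the line along which they close (so a half turn about z gives the same grasp; the last joint's range is limited). The gripper opens to 85 mm and grips with 20 to 120 N. Pads are 22 mm wide; open, the fingers measure 114 mm over their backs; the gripper's body (76 mm by 85 mm) begins 54 mm behind the grasp point. The pads swing forward as they close: fully open they stand 13 mm farther back than shut.
Start: joints at [1.031, 0.599, -0.003, 1.599, 0.002, 0.943, -0.08], TCP at [0.324, -0.649, 0.231] pointing down, gripper open.
Joint ranges: [-2.57, 2.57], [-0.35, 1.97], [-1.29, 1.29], [0.11, 2.56], [-1.05, 4.19], [0.11, 1.86], [-2.63, 2.63]. Speed limits (rad/s): [2.22, 2.22, 3.01, 3.01, 3.14, 3.14, 3.14].

## Interface

Orientations are given as a unit quaternion [x, y, z, w].
In Python, from rig import observe, snapshot, close_job gives the robot as it stands.
- The arm moves only by the tool play_rows, never from a script. Its argument "deltas" is a list of rows, each an object of numbers: "dx", "dy", "dz": the shift along the tool's x, y, z in m; "twist": the turn about the tool's z in degrees; "fingers": the finger opening in m, from 0 to 0.0854. In form: [{"dx": .., "dy": .., "dz": .., "twist": .., "fingers": ..}, ...]. A call has 1 to 12 rows; each row shifts and turns the commanded pose from where the row before left it, along the tool's axes as they then stand; what a row does not reach is not made up. A row lasts 1/10 s, in which the tool goes at most 50 mm and 8.59 degrees, less where a joint would pass 70% of its speed; a pose out of reach is approached as far as the arm can. A call is refused whole if a number of a shift passes 0.05 or a number of a turn 8.59, either way. A call with a gripper value outside its range is refused whole. The fingers move at their own pace and stop on an object; "force" is the grip in N (left out, the last holds). Time passes only in rows, so rows that do not move let the fingers close. It gives the time, the measured TCP pose, the force, the opening and the grip force at its end, in the units of the state.
- observe(): the state, without advancing time (a new reading comes with each control period).
- snapshot(name): name is "scene" or "side" or "wrist"; returns a dict with "img" (480x640x3 uint8, red, green, blue), "range_z" (480x640 float32, m along the optical axis (not along the pixel's ray), 0 where there is no reading), "mtx" (3x3 intrinsics, pixels), "view" (4x4, takes a point from world to camera coordinates); the wrist camera has in their place "mount" (4x4, takes a point from camera to tool coordinates, whose origin is the TCP and whose axes are the flange's). Camera axes: x right, y up, looking along -z (the intrinsics and any distortion apply to the point x, -y, -z); pixel columns grow to the right and rows downward; lengths in m; the calibration is good to about 2 mm. The wrist camera is an equidistant fisheye: a pixel r from the principal point sees the ray r / f radians off the axis. A picture is of the moment at which its call begins: read the wrist's pose just before it.
- close_job(): hands the job in; it is judged then, once.
The state is a dict: "time": time; "q": joint angles; "qvel": joint speeds; "joint_torque": joint torques, N m; "position": TCP position; "tcp_rot": TCP orientation; "ft_force": force on the tool from outside, world axes, zero at the start; "torque": the same for the moment, N m; "opening": finger opening in m; "grip_force": force on a finger pad.
Only numpy, scipy, OpenCV 4.12 (cv2) and the standard library are available. Lean on these libraries where they do the work, as an engineer would, in place of code of your own. Each camera call takes 0.05 s, during which the arm holds its last target. There are 200 camera calls.

## Task

Get the squat wide-mouth bottle stirring: stand it gently and upright in the middle of the magnetic stirrer's round plate, then turn the stirrer's bar-shaped switch a quarter turn clockwise until it clicks over to on. Only then bring the round speed dial up to 4 on its scale of 0 to 10, never letting it run past 5 or the stirring bar will jump. Leave everything else on the bench where it is.

Things in the scene. Friction and masses are not known exactly. Their poses are not given: they have to be found in the camera images.
- stirrer: Magnetic stirrer, fixed: white housing 190 mm wide (y), 300 mm deep (x), dark sloping control panel at the front (towards the robot). Origin on the bench under the centre of its plate; x points from panel to back, y left, z up. Housing from x = -205 to +95 mm; 76 mm high behind x = -86 mm, in front of that the panel slopes gently down from 69 to 56 mm. Left knob: switch; right knob: speed dial.
- panel (a point): On the sloping control panel's surface, midway between its two knobs, 145 mm in front of the plate's centre; axes as stirrer. The panel's normal leans 6 degrees from vertical towards the stirrer's -x. Switch axis 47 mm to the left (+y), dial axis 47 mm to the right, both square to the panel. The plate's rim is 73 mm from the row of knobs, its top level with the knobs' tops.
- plate_top (a point): Centre of the round aluminium plate's flat top, 88 mm above the bench; 144 mm in diameter, engraved with two centring rings (44 and 100 mm diameter). Axes as stirrer.
- switch_grip (a point): Middle of the switch's bar, on its axis, 16 mm above the panel. z: turning axis, out of the panel. Black bar 44 mm long, 11 mm thick, from 5 to 26 mm above the panel, on a 42 mm disc. The point turns with it: x runs along the bar to the end with the white line, which points at the plate (small ring mark) when off and to the right (short stroke mark) when on.
- power (a joint): Angle of the switch, rad, clockwise seen from above: 0 off, 1.571 (quarter turn, end stop) on. It always starts off. It clicks: let go before about 0.79 it springs back to off, past that it snaps on to 1.571 by itself. It takes at most about 0.15 N m.
- dial_grip (a point): On the speed dial's axis, 16 mm above the panel. z: turning axis, out of the panel. Black round knob, 33 mm diameter from 7 to 25 mm above the panel, 47 mm skirt below. Turns with it: white pointer line 135 deg anticlockwise (from above) of its x. Marks on the panel for 0 to 10, 27 deg apart, clockwise, long at 0, 5, 10; 5 points at the plate; 4 is the short mark just left of it.
- speed (a joint): Angle of the speed dial, rad, clockwise seen from above: 0.471 per number of the scale, so 0 at the mark 0, 1.885 at 4, 2.356 at 5, 4.712 at 10. It starts somewhere between 0 and 2.4 on the scale and stays where it is left (friction about 0.03 N m, no spring).
- bottle: The squat wide-mouth bottle, capped, amber glass with a paper label: 95 mm tall, 58 mm in diameter up to 56 mm, then a shoulder up to 66 mm and a white cap 45 mm in diameter from 70 to 95 mm. 0.18 to 0.36 kg, loose. Origin at the centre of its underside, z up.
- tall_a: Slender bottle of the same glass with a white cap, 141 mm tall, 42 mm in diameter, loose on the bench; to be left alone. Origin at the centre of its underside, z up.
- tall_b: A second slender bottle, the same as tall_a; to be left alone.
- tube_rack: Rack 110 by 160 mm with twelve capped tubes, 110 mm high, loose, to the right; leave alone. Origin under its centre.
- beaker: Glass beaker, 70 mm in diameter, 95 mm tall, empty, loose, to the right; leave alone. Origin under its centre, z up.
- petri_stack: Stack of three clear dishes, 93 mm in diameter, 43 mm high, loose, behind on the left; leave alone. Origin under its centre.
Mind the look-alikes: they are no part of the job. Leave any red look-alike of the bottle alone.

How it is judged:
By the outcome, as a careful person would: the job done as asked, in the order asked, and still so for the second after the job is handed in, with the robot touching nothing.
It also fails if it takes over 72 s, if anything falls off the work surface, if the arm or the gripper's body presses on something with over 40 N, if the wrist force passes 120 N, or if a joint passes its speed limit or range.

## Working session

There is one attempt and no reset: what is moved stays moved. The work goes in short steps, Python scripts to look and compute and a tool call to move; the robot and the scene stay as the last step left them, time stands still between calls to the robot, and variables do not carry over. Pictures are saved under pics/ and viewed, at most 10 in all, crops included, and the job is handed in when it is done.

Besides the shell and the picture viewer there is one more tool, called after "Request:" by a JSON object that holds its "api" and its "payload". play_rows: Moves the arm, as the interface text tells. Its arguments: {"type":"object","properties":{"deltas":{"type":"array"},"force":{"type":"number"}},"required":["deltas"]}

```bash
mkdir -p pics; ls
cat > h.py <<'E'
import numpy as np, cv2
from rig import observe, snapshot, close_job
def pts(s):
    K=s["mtx"];V=np.linalg.inv(s["view"]);r=s["range_z"]
    v,u=np.mgrid[:480,:640]
    P=np.stack([(u-K[0,2])/K[0,0]*r,-(v-K[1,2])/K[1,1]*r,-r,np.ones_like(r)],-1)
    W=(P@V.T)[...,:3]; W[r==0]=np.nan
    return W
E
python3 - <<'E'
from h import *
o=observe();print(o)
for n in("scene","side"):
    s=snapshot(n);cv2.imwrite(f"pics/{n}1.png",s["img"][...,::-1]);np.savez(f"{n}1.npz",**s)
    print(n,s["mtx"],s["view"],s.keys())
E
```

```text
pics
{'time': 0.0, 'q': array([ 1.03125803,  0.6001389 , -0.00255745,  1.60015156,  0.0017973 ,
        0.94289626, -0.07980651]), 'qvel': array([-9.54084501e-04, -1.34463566e-03,  1.22295696e-03,  3.01624719e-04,
       -1.17125098e-03, -1.29101978e-06,  9.07891029e-04]), 'joint_torque': array([ 4.90986949e-04, -7.76443505e+01,  1.56516418e+00, -2.58013505e+01,
        1.24055965e-02,  9.02253116e-03,  1.32565106e-05]), 'position': array([ 0.3234813 , -0.64829174,  0.23039906]), 'tcp_rot': array([ 9.73334443e-01,  2.29389253e-01, -2.47776922e-04, -7.56353230e-04]), 'ft_force': array([ 0.50061504, -0.40270642,  0.95158875]), 'torque': array([ 0.00346109, -0.00947326, -0.02698064]), 'grip_force': 0.0, 'opening': 0.0854750778902435}
scene [[498.44828718   0.         327.79448686]
 [  0.         498.44828718 235.45055394]
 [  0.           0.           1.        ]] [[-0.49189748  0.87062722  0.00671598  0.33377049]
 [-0.65529622 -0.37529403  0.65554654  0.27790579]
 [ 0.57325713  0.31806073  0.75512491 -1.41091729]
 [ 0.          0.          0.          1.        ]] dict_keys(['img', 'range_z', 'mtx', 'view'])
side [[455.99873909   0.         321.29268979]
 [  0.         455.99873909 240.59828234]
 [  0.           0.           1.        ]] [[-0.97695495 -0.21343898 -0.00168088  0.54289222]
 [ 0.1631004  -0.75157828  0.63916223 -0.18945113]
 [-0.13768544  0.62415855  0.7690701  -0.97804966]
 [ 0.          0.          0.          1.        ]] dict_keys(['img', 'range_z', 'mtx', 'view'])
```

View pics/scene1.png

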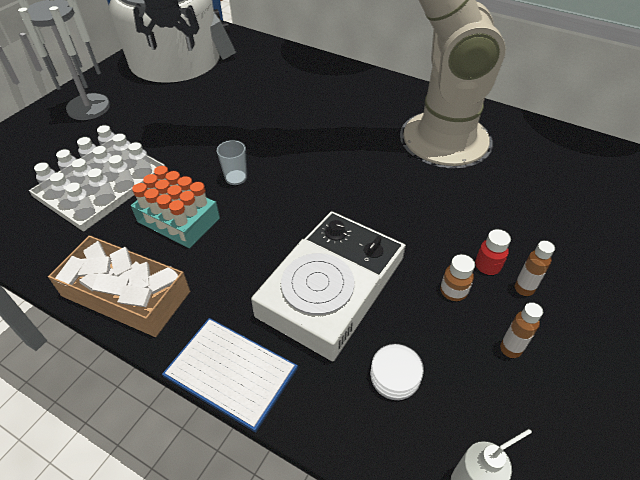

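View pics/side1.png

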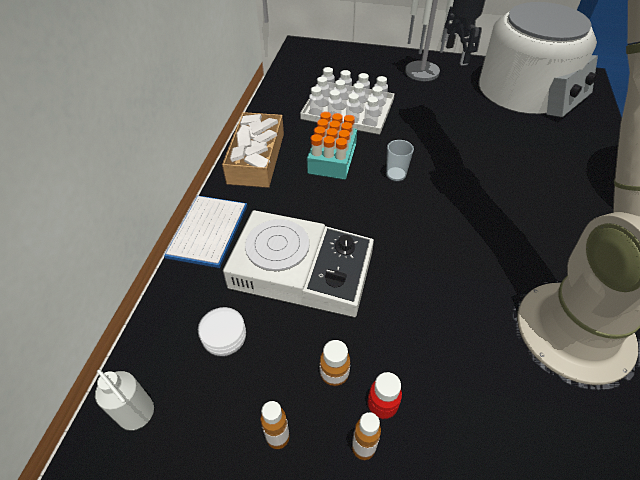

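The scene picture shows the bottle at (458,278), its red look-alike at (492,252), the tall bottles at (533,268) and (520,330), and the stirrer plate at (317,281). In the side picture the bottle is at (335,362) and the plate at (277,244). Next I measure them.

Run:
```python
from h import *
def circ(P):
    A=np.c_[P,np.ones(len(P))];x=np.linalg.lstsq(A,(P**2).sum(1),rcond=None)[0]
    return x[:2]/2, np.sqrt(x[2]+(x[:2]**2).sum()/4)
for n,boxes in (("scene",dict(bot=(445,250,478,305),red=(474,227,513,278),tA=(512,238,558,300),tB=(498,300,546,362),petri=(368,342,428,402))),
  ("side",dict(bot=(318,338,352,388),red=(366,370,404,420),tA=(352,410,384,462),tB=(260,400,292,450),petri=(195,305,248,358)))):
    s=dict(np.load(n+"1.npz"));W=pts(s);im=s["img"].astype(int)
    for k,(a,b,c,d) in boxes.items():
        w=W[b:d,a:c];i=im[b:d,a:c];white=(i.min(-1)>150)
        zt=np.nanpercentile(w[...,2][white],97)
        m=white&(abs(w[...,2]-zt)<.004)
        p=w[m][:,:2]
        h=cv2.convexHull(p.astype(np.float32)[:,None])[:,0]
        print(n,k,"ztop %.3f"%zt,m.sum(),"hull",cv2.minEnclosingCircle(h.reshape(-1,1,2)),"med",np.median(p,0))
    # ellipse approach for plate top: ring ~z .088
    z=W[...,2]
    m=(abs(z-.088)<.005)&(im.min(-1)>100)
    x,y=(317,281) if n=="scene" else (277,244)
    lab=cv2.connectedComponents(m.astype(np.uint8))[1];m=lab==lab[y,x+3]
    p=W[m];print("plate",m.sum(),p.mean(0),cv2.minEnclosingCircle(p[:,:2].astype(np.float32)[:,None]))
    # housing top
    m2=(abs(z-.076)<.004)&(im.min(-1)>150);lab=cv2.connectedComponentsWithStats(m2.astype(np.uint8))
    h=[j for j in range(1,lab[0]) if lab[2][j,4]>300]
    for j in h: 
        q=W[lab[1]==j][:,:2].astype(np.float32);print("house",cv2.minAreaRect(q[:,None]),lab[2][j])
    # knobs: dark points, z>.075 near
    c=p.mean(0)[:2]
    m3=(np.linalg.norm(W[...,:2]-c,axis=-1)<.2)&(z>.075)&(im.max(-1)<90)
    lab=cv2.connectedComponentsWithStats(m3.astype(np.uint8))
    for j in range(1,lab[0]):
        if lab[2][j,4]>25:
            q=W[lab[1]==j];print("knob",lab[2][j],q.mean(0),q[:,2].max(),cv2.minAreaRect(q[:,:2].astype(np.float32)[:,None]))
```

```text
scene bot ztop 0.097 268 hull ((0.4876727759838104, 0.20030927658081055), 0.02300013042986393) med [0.4883762  0.19988017]
scene red ztop 0.097 226 hull ((0.3846161365509033, 0.24436502158641815), 0.02274712175130844) med [0.38528498 0.24395948]
scene tA ztop 0.144 129 hull ((0.4082602858543396, 0.33107778429985046), 0.015240870416164398) med [0.40847001 0.33058451]
scene tB ztop 0.144 165 hull ((0.5642111301422119, 0.3461970388889313), 0.014961942099034786) med [0.5649946  0.34632298]
scene petri ztop 0.045 1548 hull ((0.7317290306091309, 0.17421802878379822), 0.047441206872463226) med [0.73281449 0.17427511]
plate 3491 [ 0.67020439 -0.02930603  0.08803586] ((0.6665543913841248, -0.0324062705039978), 0.07352615892887115)
house ((0.6706103086471558, -0.03060724586248398), (0.18867743015289307, 0.18285071849822998), 87.28983306884766) [ 252  239  128  106 3543]
house ((0.8387666940689087, -0.39874202013015747), (0.2149094045162201, 0.10797921568155289), 85.98442077636719) [  64  241   99   65 2156]
knob [328 220  16  15 188] [ 0.5222968  -0.07058915  0.08512118] 0.09079756661141969 ((
[... 849 characters left out ...]
339885712), 0.047578662633895874) med [0.72725096 0.17709259]
plate 2526 [ 0.66234057 -0.02501042  0.08665866] ((0.6623198986053467, -0.02808341383934021), 0.07348731905221939)
house ((0.6665912866592407, -0.02812109887599945), (0.19052563607692719, 0.18052645027637482), 87.38465118408203) [ 224  210  101   78 2409]
knob [338 235  16  14 164] [ 0.51478856 -0.06641563  0.08444398] 0.09176175335750647 ((0.5145189166069031, -0.06774818152189255), (0.032646097242832184, 0.033443134278059006), 75.77313232421875)
knob [326 271  21   9 117] [0.51641429 0.02748136 0.08375432] 0.08966137314339617 ((0.5180934071540833, 0.0253737960010767), (0.011974773369729519, 0.0430956669151783), 89.81777954101562)
```

Request:
{"api": "play_rows", "payload": {"deltas": [{"dx": 0.01,"dy": -0.014,"fingers": 0.085},{"dx": 0.022,"dy": -0.029},{"dx": 0.022,"dy": -0.029},{"dx": 0.022,"dy": -0.029},{"dx": 0.022,"dy": -0.029},{"dx": 0.022,"dy": -0.029},{"dx": 0.022,"dy": -0.029},{"dx": 0.022,"dy": -0.029},{"dx": 0.022,"dy": -0.029},{"dx": 0.022,"dy": -0.029},{"dx": 0.022,"dy": -0.029},{"dx": 0.022,"dy": -0.029}], "force": 40}}

```text
schema error: expected keys dx, dy, dz, twist, fingers
```

Request:
{"api": "play_rows", "payload": {"deltas": [{"dx": 0.022,"dy": -0.029},{"dx": 0.022,"dy": -0.029},{"dx": 0.022,"dy": -0.029},{"dx": 0.022,"dy": -0.029},{"dx": 0.022,"dy": -0.029},{"dx": 0.022,"dy": -0.029},{"dx": 0.022,"dy": -0.029},{"dx": 0.022,"dy": -0.029},{"dx": 0.022,"dy": -0.029},{"dx": 0.022,"dy": -0.029},{"dx": 0.022,"dy": -0.029},{"dx": 0,"dy": 0}]}}

```text
schema error: expected keys dx, dy, dz, twist, fingers
```

Request:
{"api": "play_rows", "payload": {"deltas": [{"dx": 0.01,"dy": -0.014,"dz": 0,"twist": 0,"fingers": 0.085},{"dx": 0.022,"dy": -0.029,"dz": 0,"twist": 0,"fingers": 0.085},{"dx": 0.022,"dy": -0.029,"dz": 0,"twist": 0,"fingers": 0.085},{"dx": 0.022,"dy": -0.029,"dz": 0,"twist": 0,"fingers": 0.085},{"dx": 0.022,"dy": -0.029,"dz": 0,"twist": 0,"fingers": 0.085},{"dx": 0.022,"dy": -0.029,"dz": 0,"twist": 0,"fingers": 0.085},{"dx": 0.022,"dy": -0.029,"dz": 0,"twist": 0,"fingers": 0.085},{"dx": 0.022,"dy": -0.029,"dz": 0,"twist": 0,"fingers": 0.085},{"dx": 0.022,"dy": -0.029,"dz": 0,"twist": 0,"fingers": 0.085},{"dx": 0.022,"dy": -0.029,"dz": 0,"twist": 0,"fingers": 0.085},{"dx": 0.022,"dy": -0.029,"dz": 0,"twist": 0,"fingers": 0.085},{"dx": 0.022,"dy": -0.029,"dz": 0,"twist": 0,"fingers": 0.085}], "force": 40}}

```text
time: 1.3
position: [0.4004, -0.2368, 0.2312]
tcp_rot: [0.973, 0.229, -0.0, -0.0]
ft_force: [1.0, 0.7, -0.4]
opening: 0.0849
grip_force: 0.0
```

Request:
{"api": "play_rows", "payload": {"deltas": [{"dx": 0.022,"dy": -0.029,"dz": 0,"twist": 0,"fingers": 0.085},{"dx": 0.022,"dy": -0.029,"dz": 0,"twist": 0,"fingers": 0.085},{"dx": 0.022,"dy": -0.029,"dz": 0,"twist": 0,"fingers": 0.085},{"dx": 0.022,"dy": -0.029,"dz": 0,"twist": 0,"fingers": 0.085},{"dx": 0.022,"dy": -0.029,"dz": 0,"twist": 0,"fingers": 0.085},{"dx": 0.022,"dy": -0.029,"dz": 0,"twist": 0,"fingers": 0.085},{"dx": 0.022,"dy": -0.029,"dz": 0,"twist": 0,"fingers": 0.085},{"dx": 0.022,"dy": -0.029,"dz": 0,"twist": 0,"fingers": 0.085},{"dx": 0.022,"dy": -0.029,"dz": 0,"twist": 0,"fingers": 0.085},{"dx": 0.022,"dy": -0.029,"dz": 0,"twist": 0,"fingers": 0.085},{"dx": 0.022,"dy": -0.029,"dz": 0,"twist": 0,"fingers": 0.085},{"dx": 0,"dy": 0,"dz": 0,"twist": 0,"fingers": 0.085}]}}

```text
time: 2.5
position: [0.4751, 0.1605, 0.2312]
tcp_rot: [0.973, 0.232, 0.001, -0.001]
ft_force: [-0.6, -0.3, 0.2]
opening: 0.0847
grip_force: 0.0
```

```bash
cat >> h.py <<'E'
from scipy.spatial.transform import Rotation as R
def wr():
    o=observe(); s=snapshot("wrist"); s["o"]=o
    T=np.eye(4);T[:3,:3]=R.from_quat(o["tcp_rot"]).as_matrix();T[:3,3]=o["position"]
    s["C2W"]=T@s["mount"]; return s
def rays(s,uv):
    K=s["mtx"];d=(np.asarray(uv,float)-[K[0,2],K[1,2]])/K[0,0]
    r=np.linalg.norm(d,axis=-1,keepdims=True);k=np.where(r>1e-9,np.sin(r)/np.maximum(r,1e-9),1)
    v=np.concatenate([d[...,:1]*k,-d[...,1:]*k,-np.cos(r)],-1)
    return s["C2W"][:3,3],v@s["C2W"][:3,:3].T
def onz(s,uv,z):
    c,v=rays(s,uv);return c+v*((z-c[2])/v[...,2:])
def proj(s,P):
    M=np.linalg.inv(s["C2W"]);q=np.asarray(P)@M[:3,:3].T+M[:3,3]
    x,y,z=q[...,0],-q[...,1],-q[...,2];rr=np.hypot(x,y);t=np.arctan2(rr,z);f=s["mtx"][0,0]
    return np.stack([s["mtx"][0,2]+f*t*x/rr,s["mtx"][1,2]+f*t*y/rr],-1)
E
python3 - <<'E'
from h import *
s=wr();print(s["mtx"],s["mount"],s["o"]["position"])
cv2.imwrite("pics/w1.png",s["img"][...,::-1])
P=np.array([.486,.202,.095]);c=proj(s,P);print(c)
g=(s["img"].min(-1)>150).astype(np.uint8);n,l,st,ce=cv2.connectedComponentsWithStats(g)
for j in range(1,n):
    if st[j,4]>150:
        k=np.argwhere(l==j)[:,::-1];h=cv2.convexHull(k.astype(np.int32))[:,0]
        print(st[j],ce[j],cv2.minEnclosingCircle(onz(s,h,.095)[:,:2].astype(np.float32)[:,None]))
E
```

```text
[[371.64829954   0.         320.53744771]
 [  0.         371.64829954 239.58359375]
 [  0.           0.           1.        ]] [[ 4.37830730e-04  9.62111940e-01  2.72654404e-01  6.92191378e-02]
 [ 9.99999783e-01 -5.55593361e-04  3.54706803e-04 -3.08356223e-04]
 [ 4.92752627e-04  2.72654190e-01 -9.62111974e-01 -1.42034803e-01]
 [ 0.00000000e+00  0.00000000e+00  0.00000000e+00  1.00000000e+00]] [0.47514475 0.16048513 0.23116897]
[279.05722045 191.51818753]
[ 118    0   39   37 1129] [136.70859167  16.7785651 ] ((0.5674614310264587, 0.37585362792015076), 0.01852140575647354)
[ 387    0   87   26 1623] [429.81885397  10.11398644] ((0.6770164370536804, 0.16755786538124084), 0.0358581617474556)
[  476     0   164   342 28549] [574.55301412 131.70440296] ((0.6527652740478516, -0.0457000769674778), 0.18737216293811798)
[ 252  163   59   54 1974] [278.52279635 186.05015198] ((0.4859884977340698, 0.20086853206157684), 0.02258089929819107)
[ 64 205  31  39 948] [ 79.07594937 223.86392405] ((0.38066455721855164, 0.35771048069000244), 0.018665604293346405)
[ 161  255   49   49 1805] [184.87202216 278.25872576] ((0.3830994963645935, 0.2432985007762909), 0.022616496309638023)
```

View pics/w1.png

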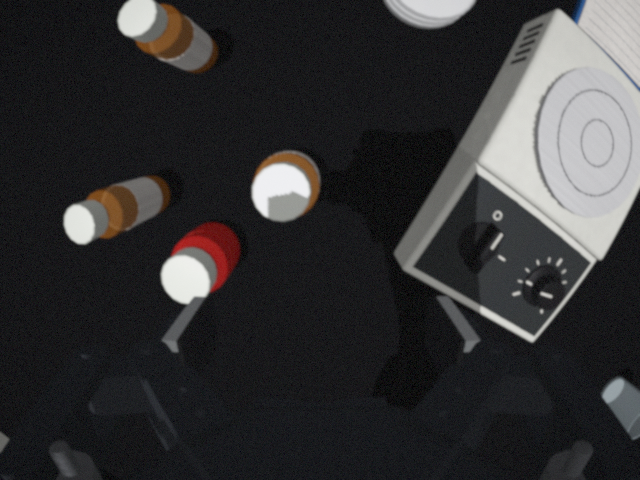

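The wrist picture shows the bottle cap at (280,190), the red bottle at (188,275) and tall bottles at (85,222) and (140,17). The cap fit of radius 22.6 mm at (0.486, 0.201) agrees with the fixed cameras. I go down to the cap.

Request:
{"api": "play_rows", "payload": {"deltas": [{"dx": 0.014,"dy": -0.016,"dz": 0,"twist": 0,"fingers": 0.085},{"dx": 0.0143,"dy": -0.0156,"dz": 0.005,"twist": 0,"fingers": 0.085},{"dx": 0,"dy": 0,"dz": 0.02,"twist": 0,"fingers": 0.085},{"dx": 0,"dy": 0,"dz": 0.025,"twist": 0,"fingers": 0.085},{"dx": 0,"dy": 0,"dz": 0.025,"twist": 0,"fingers": 0.085},{"dx": 0,"dy": 0,"dz": 0.02,"twist": 0,"fingers": 0.085},{"dx": 0,"dy": 0,"dz": 0,"twist": 0,"fingers": 0.085}]}}

```text
time: 3.25
position: [0.4844, 0.1942, 0.1341]
tcp_rot: [0.973, 0.229, -0.002, 0.001]
ft_force: [-1.0, -1.1, -0.1]
opening: 0.085
grip_force: 0.0
```

Request:
{"api": "play_rows", "payload": {"deltas": [{"dx": 0.0045,"dy": -0.0055,"dz": 0,"twist": 0,"fingers": 0.085},{"dx": 0,"dy": 0,"dz": 0,"twist": 0,"fingers": 0.085},{"dx": 0,"dy": 0,"dz": 0,"twist": 0,"fingers": 0.085}]}}

```text
time: 3.55
position: [0.488, 0.2035, 0.1373]
tcp_rot: [0.973, 0.229, 0.001, -0.0]
ft_force: [0.4, 0.9, -0.0]
opening: 0.0851
grip_force: 0.0
```

Run:
```python
from h import *
s=wr();print(s["o"]["position"],R.from_quat(s["o"]["tcp_rot"]).as_matrix())
print(proj(s,[.486,.202,.095]))
g=(s["img"].min(-1)>150).astype(np.uint8);n,l,st,ce=cv2.connectedComponentsWithStats(g)
for j in range(1,n):
    if st[j,4]>150:
        k=np.argwhere(l==j)[:,::-1];h=cv2.convexHull(k.astype(np.int32))[:,0]
        print(st[j],ce[j],cv2.minEnclosingCircle(onz(s,h,.095)[:,:2].astype(np.float32)[:,None]))
```

```text
[0.48796495 0.20346133 0.13733667] [[ 8.94699645e-01  4.46665259e-01  1.64077055e-03]
 [ 4.46664506e-01 -8.94701149e-01  8.20260323e-04]
 [ 1.83438109e-03 -1.01265014e-06 -9.99998318e-01]]
[322.04128555 274.80646476]
[  72    0   57   44 1976] [97.61184211 18.84008097] ((0.5667809247970581, 0.3834143280982971), 0.020307693630456924)
[ 449    0  111   36 2821] [505.28784119  13.85359801] ((0.6706904172897339, 0.18077237904071808), 0.03689928352832794)
[ 519   61  121  239 8464] [605.18135633 202.55056711] ((0.615393340587616, 0.0561189241707325), 0.09186140447854996)
[635 168   5  78 303] [637.35313531 206.44224422] ((0.6197816729545593, 0.028256671503186226), 0.027293559163808823)
[ 284  236   79   77 4721] [322.32556662 273.54585893] ((0.4858594238758087, 0.2016153335571289), 0.022006725892424583)
[  21  295   41   51 1449] [ 41.10973085 320.29399586] ((0.35961946845054626, 0.3627374768257141), 0.020780986174941063)
[201 360  24  38 537] [213.54003724 378.32029795] ((0.39150017499923706, 0.23028835654258728), 0.01494931522756815)
```

Request:
{"api": "play_rows", "payload": {"deltas": [{"dx": -0.0027,"dy": 0.001,"dz": 0.015,"twist": 0,"fingers": 0.085},{"dx": 0,"dy": 0,"dz": 0.02,"twist": 0,"fingers": 0.085},{"dx": 0,"dy": 0,"dz": 0.02,"twist": 0,"fingers": 0.085},{"dx": 0,"dy": 0,"dz": 0.015,"twist": 0,"fingers": 0.085},{"dx": 0,"dy": 0,"dz": 0.007,"twist": 0,"fingers": 0.085},{"dx": 0,"dy": 0,"dz": 0,"twist": 0,"fingers": 0.085},{"dx": 0,"dy": 0,"dz": 0,"twist": 0,"fingers": 0.04},{"dx": 0,"dy": 0,"dz": 0,"twist": 0,"fingers": 0.03},{"dx": 0,"dy": 0,"dz": 0,"twist": 0,"fingers": 0.03},{"dx": 0,"dy": 0,"dz": 0,"twist": 0,"fingers": 0.03},{"dx": 0,"dy": 0,"dz": 0,"twist": 0,"fingers": 0.03},{"dx": 0,"dy": 0,"dz": 0,"twist": 0,"fingers": 0.03}], "force": 40}}

```text
time: 4.8
position: [0.4858, 0.201, 0.0602]
tcp_rot: [0.973, 0.229, 0.001, -0.0]
ft_force: [-1.7, -0.5, 7.2]
opening: 0.0444
grip_force: 35.7
```

Request:
{"api": "play_rows", "payload": {"deltas": [{"dx": 0,"dy": 0,"dz": -0.01,"twist": 0,"fingers": 0.03},{"dx": 0,"dy": 0,"dz": -0.02,"twist": 0,"fingers": 0.03},{"dx": 0,"dy": 0,"dz": -0.025,"twist": 0,"fingers": 0.03},{"dx": 0,"dy": 0,"dz": -0.025,"twist": 0,"fingers": 0.03},{"dx": 0,"dy": 0,"dz": -0.025,"twist": 0,"fingers": 0.03},{"dx": 0,"dy": 0,"dz": -0.02,"twist": 0,"fingers": 0.03},{"dx": 0,"dy": 0,"dz": -0.015,"twist": 0,"fingers": 0.03},{"dx": 0,"dy": 0,"dz": 0,"twist": 0,"fingers": 0.03}]}}

```text
time: 5.6
position: [0.4862, 0.2012, 0.2018]
tcp_rot: [0.973, 0.229, 0.002, -0.0]
ft_force: [-0.5, -0.1, -1.5]
opening: 0.0443
grip_force: 35.6
```

Request:
{"api": "play_rows", "payload": {"deltas": [{"dx": 0.003,"dy": 0.0143,"dz": 0,"twist": 0,"fingers": 0.03},{"dx": 0.006,"dy": 0.0287,"dz": 0,"twist": 0,"fingers": 0.03},{"dx": 0.006,"dy": 0.0287,"dz": 0,"twist": 0,"fingers": 0.03},{"dx": 0.006,"dy": 0.0287,"dz": 0,"twist": 0,"fingers": 0.03},{"dx": 0.006,"dy": 0.0287,"dz": 0,"twist": 0,"fingers": 0.03},{"dx": 0.006,"dy": 0.0287,"dz": 0,"twist": 0,"fingers": 0.03},{"dx": 0.006,"dy": 0.0287,"dz": 0,"twist": 0,"fingers": 0.03},{"dx": 0.006,"dy": 0.0287,"dz": 0,"twist": 0,"fingers": 0.03},{"dx": 0.006,"dy": 0.0287,"dz": 0,"twist": 0,"fingers": 0.03},{"dx": 0.0055,"dy": 0.0287,"dz": 0,"twist": 0,"fingers": 0.03},{"dx": 0.0,"dy": 0.0143,"dz": 0,"twist": 0,"fingers": 0.03},{"dx": 0,"dy": 0,"dz": 0,"twist": 0,"fingers": 0.03}]}}

```text
time: 6.8
position: [0.664, -0.0339, 0.1978]
tcp_rot: [0.974, 0.227, -0.001, 0.0]
ft_force: [-0.1, -0.0, -2.2]
opening: 0.0445
grip_force: 35.5
```

Request:
{"api": "play_rows", "payload": {"deltas": [{"dx": 0,"dy": 0,"dz": 0,"twist": 0,"fingers": 0.03},{"dx": 0,"dy": 0,"dz": 0,"twist": 0,"fingers": 0.03},{"dx": 0,"dy": 0,"dz": 0,"twist": 0,"fingers": 0.03}]}}

```text
time: 7.1
position: [0.6635, -0.029, 0.1993]
tcp_rot: [0.973, 0.23, -0.0, -0.0]
ft_force: [-0.3, 0.7, -1.6]
opening: 0.0446
grip_force: 35.5
```

Run:
```python
from h import *
s=wr();print(s["o"]["position"],s["o"]["ft_force"],R.from_quat(s["o"]["tcp_rot"]).as_matrix().round(4).tolist())
cv2.imwrite("pics/w2.png",s["img"][...,::-1])
t=snapshot("side");cv2.imwrite("pics/s2.png",cv2.resize(t["img"][120:360,180:500],None,fx=2,fy=2)[...,::-1])
print(proj(s,[[.6645,-.03,.088],[.5197,-.0234,.062],[.520,.024,.085],[.5167,-.07,.085]]))
```

```text
[ 0.66351293 -0.02904812  0.19932448] [-0.34900285  0.73047936 -1.63482407] [[0.8939, 0.4482, -0.0004], [0.4482, -0.8939, 0.0004], [-0.0001, -0.0006, -1.0]]
[[323.02917273 235.42953189]
 [244.85633684 361.87473937]
 [190.18449135 353.34674654]
 [287.87108246 399.08426219]]
```

View pics/w2.png

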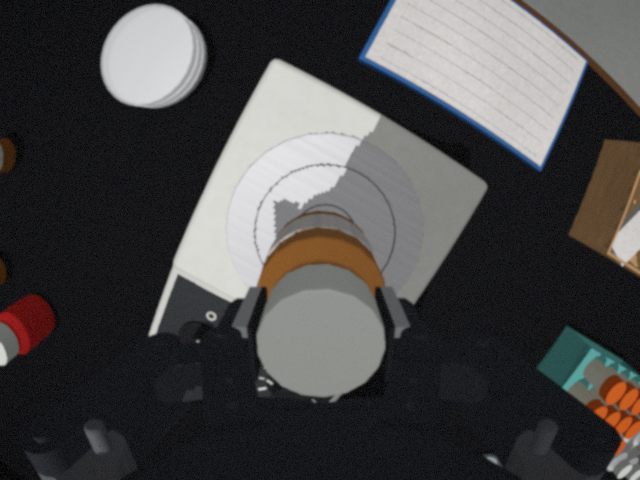

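View pics/s2.png

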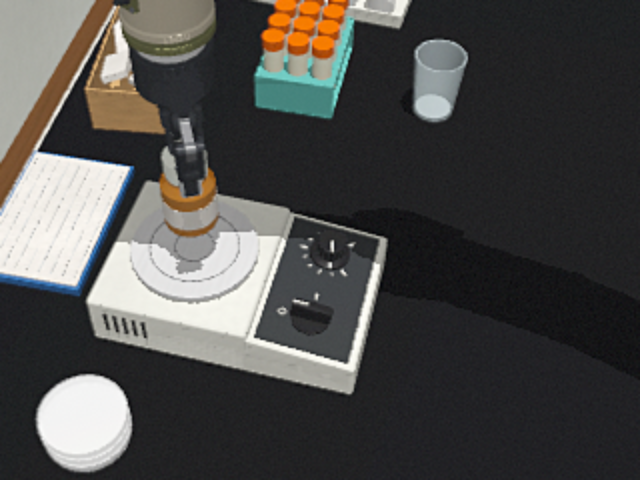

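The wrist view shows the bottle hanging straight, with plate rings centred near (325,235) as predicted. The side view confirms it upright over the plate, with the switch at (312,310) and dial at (332,250). I lower it gently.

Request:
{"api": "play_rows", "payload": {"deltas": [{"dx": 0.0005,"dy": 0.0013,"dz": 0.008,"twist": 0,"fingers": 0.03},{"dx": 0,"dy": 0,"dz": 0.014,"twist": 0,"fingers": 0.03},{"dx": 0,"dy": 0,"dz": 0.013,"twist": 0,"fingers": 0.03},{"dx": 0,"dy": 0,"dz": 0.007,"twist": 0,"fingers": 0.03},{"dx": 0,"dy": 0,"dz": 0.004,"twist": 0,"fingers": 0.03},{"dx": 0,"dy": 0,"dz": 0.001,"twist": 0,"fingers": 0.03},{"dx": 0,"dy": 0,"dz": 0,"twist": 0,"fingers": 0.03},{"dx": 0,"dy": 0,"dz": 0,"twist": 0,"fingers": 0.03}]}}

```text
time: 8.0
position: [0.6654, -0.0315, 0.1526]
tcp_rot: [0.973, 0.229, 0.0, 0.0]
ft_force: [-0.0, 0.2, -2.2]
opening: 0.0445
grip_force: 35.5
```

Request:
{"api": "play_rows", "payload": {"deltas": [{"dx": -0.0008,"dy": -0.0005,"dz": 0.001,"twist": 0,"fingers": 0.03},{"dx": 0,"dy": 0,"dz": 0.001,"twist": 0,"fingers": 0.03},{"dx": 0,"dy": 0,"dz": 0.001,"twist": 0,"fingers": 0.03},{"dx": 0,"dy": 0,"dz": 0,"twist": 0,"fingers": 0.03},{"dx": 0,"dy": 0,"dz": 0,"twist": 0,"fingers": 0.03}]}}

```text
time: 8.5
position: [0.6641, -0.0314, 0.1492]
tcp_rot: [0.973, 0.229, -0.0, 0.0]
ft_force: [0.1, -0.8, -1.8]
opening: 0.0442
grip_force: 35.5
```

Request:
{"api": "play_rows", "payload": {"deltas": [{"dx": 0,"dy": 0,"dz": 0.0007,"twist": 0,"fingers": 0.03},{"dx": 0,"dy": 0,"dz": 0,"twist": 0,"fingers": 0.03},{"dx": 0,"dy": 0,"dz": 0,"twist": 0,"fingers": 0.03}]}}

```text
time: 8.8
position: [0.6641, -0.0314, 0.1485]
tcp_rot: [0.973, 0.229, -0.0, 0.0]
ft_force: [0.6, -0.2, -1.9]
opening: 0.0444
grip_force: 35.5
```

Request:
{"api": "play_rows", "payload": {"deltas": [{"dx": 0,"dy": 0,"dz": 0.0005,"twist": 0,"fingers": 0.03},{"dx": 0,"dy": 0,"dz": 0,"twist": 0,"fingers": 0.03},{"dx": 0,"dy": 0,"dz": 0,"twist": 0,"fingers": 0.03}]}}

```text
time: 9.1
position: [0.6642, -0.0314, 0.1484]
tcp_rot: [0.973, 0.229, 0.0, 0.0]
ft_force: [-1.9, -0.1, 4.5]
opening: 0.0442
grip_force: 36.7
```

Request:
{"api": "play_rows", "payload": {"deltas": [{"dx": 0,"dy": 0,"dz": 0,"twist": 0,"fingers": 0.05},{"dx": 0,"dy": 0,"dz": 0,"twist": 0,"fingers": 0.06},{"dx": 0,"dy": 0,"dz": 0,"twist": 0,"fingers": 0.085},{"dx": 0,"dy": 0,"dz": 0,"twist": 0,"fingers": 0.085},{"dx": 0,"dy": 0,"dz": -0.01,"twist": 0,"fingers": 0.085},{"dx": 0,"dy": 0,"dz": -0.02,"twist": 0,"fingers": 0.085},{"dx": 0,"dy": 0,"dz": -0.03,"twist": 0,"fingers": 0.085},{"dx": 0,"dy": 0,"dz": -0.03,"twist": 0,"fingers": 0.085},{"dx": 0,"dy": 0,"dz": -0.02,"twist": 0,"fingers": 0.085},{"dx": 0,"dy": 0,"dz": 0,"twist": 0,"fingers": 0.085}]}}

```text
time: 10.1
position: [0.6657, -0.0313, 0.2622]
tcp_rot: [0.973, 0.229, 0.003, 0.001]
ft_force: [-0.3, 0.2, 0.0]
opening: 0.0851
grip_force: 0.0
```

Request:
{"api": "play_rows", "payload": {"deltas": [{"dx": -0.0106,"dy": -0.0114,"dz": 0,"twist": 0,"fingers": 0.085},{"dx": -0.0212,"dy": -0.0229,"dz": 0,"twist": 0,"fingers": 0.085},{"dx": -0.0212,"dy": -0.0229,"dz": 0,"twist": 0,"fingers": 0.085},{"dx": -0.0212,"dy": -0.0229,"dz": 0,"twist": 0,"fingers": 0.085},{"dx": -0.0212,"dy": -0.0229,"dz": 0,"twist": 0,"fingers": 0.085},{"dx": -0.0106,"dy": -0.0114,"dz": 0,"twist": 0,"fingers": 0.085},{"dx": 0,"dy": 0,"dz": 0,"twist": -4,"fingers": 0.06},{"dx": 0,"dy": 0,"dz": 0,"twist": -8,"fingers": 0.04},{"dx": 0,"dy": 0,"dz": 0,"twist": -8,"fingers": 0.035},{"dx": 0,"dy": 0,"dz": 0,"twist": -8,"fingers": 0.035},{"dx": 0,"dy": 0,"dz": 0,"twist": -8,"fingers": 0.035},{"dx": 0,"dy": 0,"dz": 0,"twist": -8,"fingers": 0.035}]}}

```text
time: 11.3
position: [0.5186, 0.0235, 0.2579]
tcp_rot: [0.815, 0.58, -0.0, 0.0]
ft_force: [-0.1, -0.4, 0.4]
opening: 0.0351
grip_force: 0.0
```

Request:
{"api": "play_rows", "payload": {"deltas": [{"dx": 0,"dy": 0,"dz": 0,"twist": -8,"fingers": 0.035},{"dx": 0,"dy": 0,"dz": 0,"twist": -8,"fingers": 0.035},{"dx": 0,"dy": 0,"dz": 0,"twist": -8,"fingers": 0.035},{"dx": 0,"dy": 0,"dz": 0,"twist": -8,"fingers": 0.035},{"dx": 0,"dy": 0,"dz": 0,"twist": -8,"fingers": 0.035},{"dx": 0,"dy": 0,"dz": 0,"twist": -8,"fingers": 0.035},{"dx": 0,"dy": 0,"dz": 0,"twist": -8,"fingers": 0.035},{"dx": 0,"dy": 0,"dz": 0,"twist": -8,"fingers": 0.035},{"dx": 0,"dy": 0,"dz": 0,"twist": -8,"fingers": 0.035},{"dx": 0,"dy": 0,"dz": 0,"twist": -8,"fingers": 0.035},{"dx": 0,"dy": 0,"dz": 0,"twist": -8,"fingers": 0.035},{"dx": 0,"dy": 0,"dz": 0,"twist": -8,"fingers": 0.035}]}}

```text
time: 12.5
position: [0.5186, 0.0234, 0.2579]
tcp_rot: [0.115, 0.993, 0.0, -0.0]
ft_force: [0.5, -0.2, -0.6]
opening: 0.0349
grip_force: 0.0
```

Request:
{"api": "play_rows", "payload": {"deltas": [{"dx": 0,"dy": 0,"dz": 0.005,"twist": -6,"fingers": 0.035},{"dx": 0,"dy": 0,"dz": 0.015,"twist": -5,"fingers": 0.035},{"dx": 0,"dy": 0,"dz": 0.02,"twist": 0,"fingers": 0.035},{"dx": 0,"dy": 0,"dz": 0.02,"twist": 0,"fingers": 0.035},{"dx": 0,"dy": 0,"dz": 0.02,"twist": 0,"fingers": 0.035},{"dx": 0,"dy": 0,"dz": 0.01,"twist": 0,"fingers": 0.035},{"dx": 0,"dy": 0,"dz": 0,"twist": 0,"fingers": 0.035},{"dx": 0,"dy": 0,"dz": 0,"twist": 0,"fingers": 0.035},{"dx": 0,"dy": 0,"dz": 0,"twist": 0,"fingers": 0.035}]}}

```text
time: 13.4
position: [0.5188, 0.0238, 0.1689]
tcp_rot: [0.022, 1.0, 0.0, 0.001]
ft_force: [0.0, 0.8, 0.4]
opening: 0.0349
grip_force: 0.0
```

Run:
```python
from h import *
s=wr();o=s["o"];M=R.from_quat(o["tcp_rot"]).as_matrix();print(o["position"],o["q"],"yaw of tool y",np.degrees(np.arctan2(M[1,1],M[0,1])))
cv2.imwrite("pics/w3.png",s["img"][...,::-1]);import pickle;pickle.dump(s,open("w3.pkl","wb"))
print(proj(s,[[.6645,-.03,.088],[.520,.024,.085],[.5167,-.07,.085]]))
```

```text
[0.51880658 0.02380563 0.16888958] [ 0.37559748  0.5394463  -0.75306701  2.09668312  0.56640419  0.7143715
  0.77818775] yaw of tool y 87.507361371675
[[261.34507706 422.27645283]
 [320.1982395  249.08901342]
 [179.69338477 249.72305852]]
```

View pics/w3.png

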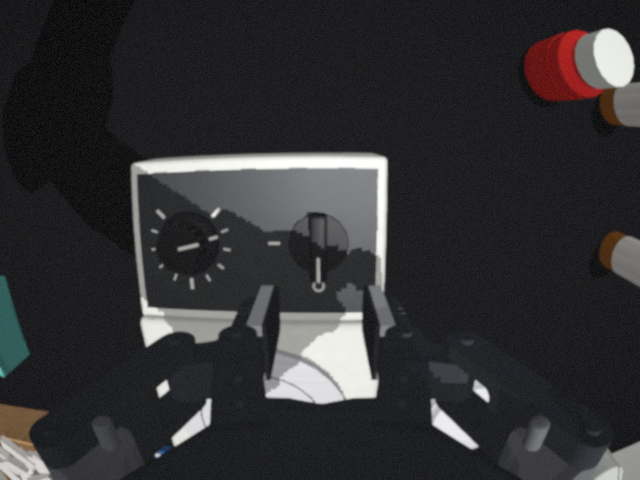

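The switch bar is at (318,245), its white line towards the plate (off). The dial is at (189,243). I zoom on the dial.

Run:
```python
from h import *
import pickle;s=pickle.load(open("w3.pkl","rb"))
cv2.imwrite("pics/c3.png",cv2.resize(cv2.convertScaleAbs(s["img"][200:300,140:360],alpha=1.6),None,fx=3.6,fy=3.6,interpolation=cv2.INTER_CUBIC)[...,::-1])
```

```text
(no output)
```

View pics/c3.png

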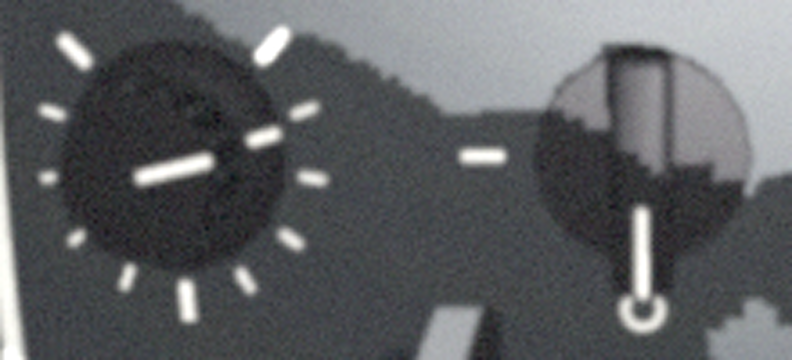

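Run:
```python
from h import *
import pickle;s=pickle.load(open("w3.pkl","rb"))
f=lambda a:np.array(a)/3.6+[140,200]
print("switch disc",onz(s,f([[642,155]]),.067),"line end",onz(s,f([[642,210],[642,290]]),.089))
print("dial skirt",onz(s,f([[172,157]]),.068))
c=onz(s,f([[172,157]]),.068)[0]
def ang(p,z): 
    d=onz(s,f([p]),z)[0]-c;return np.degrees(np.arctan2(d[1],d[0])),np.hypot(d[0],d[1])
for k,p in dict(m10=(75,50),m0=(273,46),m1=(303,110),m2=(313,178),m3=(291,239),m4=(245,281),m5=(187,300),sk=(265,137)).items(): print(k,ang(p,.063 if k!="sk" else .067))
d=onz(s,f([[140,178],[210,160]]),.088);e=d[1]-d[0];print("top line",np.degrees(np.arctan2(e[1],e[0])),d)
```

```text
switch disc [[0.5212419 0.022664  0.067    ]] line end [[0.52480032 0.02261674 0.089     ]
 [0.53990652 0.02193664 0.089     ]]
dial skirt [[ 0.51745    -0.07026787  0.068     ]]
m10 (np.float64(-136.967020599513), np.float64(0.029870586936928928))
m0 (np.float64(132.07363886512132), np.float64(0.02997694751920303))
m1 (np.float64(104.5719466392347), np.float64(0.027865422860882328))
m2 (np.float64(75.7769786467922), np.float64(0.028295119814671286))
m3 (np.float64(47.22075492995307), np.float64(0.028908818632978388))
m4 (np.float64(19.35899757634992), np.float64(0.030224235767992415))
m5 (np.float64(-6.321223251436297), np.float64(0.03272549937752536))
sk (np.float64(98.52193350155594), np.float64(0.019968012220568918))
top line 101.30232474362774 [[ 0.51559471 -0.06926529  0.088     ]
 [ 0.51272132 -0.05488841  0.088     ]]
```

Request:
{"api": "play_rows", "payload": {"deltas": [{"dx": -0.0007,"dy": -0.0006,"dz": 0.01,"twist": 0,"fingers": 0.035},{"dx": 0,"dy": 0,"dz": 0.02,"twist": 0,"fingers": 0.035},{"dx": 0,"dy": 0,"dz": 0.02,"twist": 0,"fingers": 0.035},{"dx": 0,"dy": 0,"dz": 0.02,"twist": 0,"fingers": 0.035},{"dx": 0,"dy": 0,"dz": 0.015,"twist": 0,"fingers": 0.035},{"dx": 0,"dy": 0,"dz": 0.008,"twist": 0,"fingers": 0.035},{"dx": 0,"dy": 0,"dz": 0.004,"twist": 0,"fingers": 0.035},{"dx": 0,"dy": 0,"dz": 0,"twist": 0,"fingers": 0.035},{"dx": 0,"dy": 0,"dz": 0,"twist": 0,"fingers": 0.035}]}}

```text
time: 14.35
position: [0.5192, 0.0231, 0.0715]
tcp_rot: [0.022, 1.0, 0.0, 0.0]
ft_force: [0.8, 0.2, -0.7]
opening: 0.0348
grip_force: 0.0
```

Request:
{"api": "play_rows", "payload": {"deltas": [{"dx": 0,"dy": 0,"dz": 0,"twist": 0,"fingers": 0.02},{"dx": 0,"dy": 0,"dz": 0,"twist": 0,"fingers": 0.005},{"dx": 0,"dy": 0,"dz": 0,"twist": 0,"fingers": 0.005},{"dx": 0,"dy": 0,"dz": 0,"twist": 0,"fingers": 0.005},{"dx": 0,"dy": 0,"dz": 0,"twist": 0,"fingers": 0.005}], "force": 25}}

```text
time: 14.85
position: [0.5192, 0.0222, 0.0717]
tcp_rot: [0.022, 1.0, -0.001, 0.0]
ft_force: [0.1, -3.6, 4.6]
opening: 0.0106
grip_force: 27.7
```

Request:
{"api": "play_rows", "payload": {"deltas": [{"dx": 0,"dy": -0.0006,"dz": 0,"twist": 3,"fingers": 0.005},{"dx": 0,"dy": 0,"dz": 0,"twist": 5,"fingers": 0.005},{"dx": 0,"dy": 0,"dz": 0,"twist": 5,"fingers": 0.005},{"dx": 0,"dy": 0,"dz": 0,"twist": 5,"fingers": 0.005},{"dx": 0,"dy": 0,"dz": 0,"twist": 5,"fingers": 0.005},{"dx": 0,"dy": 0,"dz": 0,"twist": 5,"fingers": 0.005}]}}

```text
time: 15.45
position: [0.5195, 0.023, 0.0717]
tcp_rot: [0.264, 0.964, 0.001, 0.001]
ft_force: [-0.9, 0.5, 3.1]
opening: 0.0105
grip_force: 32.6
```

Request:
{"api": "play_rows", "payload": {"deltas": [{"dx": 0,"dy": 0,"dz": 0,"twist": 5,"fingers": 0.005},{"dx": 0,"dy": 0,"dz": 0,"twist": 5,"fingers": 0.005},{"dx": 0,"dy": 0,"dz": 0,"twist": 5,"fingers": 0.005},{"dx": 0,"dy": 0,"dz": 0,"twist": 5,"fingers": 0.005},{"dx": 0,"dy": 0,"dz": 0,"twist": 5,"fingers": 0.005},{"dx": 0,"dy": 0,"dz": 0,"twist": 5,"fingers": 0.005},{"dx": 0,"dy": 0,"dz": 0,"twist": 5,"fingers": 0.005},{"dx": 0,"dy": 0,"dz": 0,"twist": 5,"fingers": 0.005},{"dx": 0,"dy": 0,"dz": 0,"twist": 5,"fingers": 0.005},{"dx": 0,"dy": 0,"dz": 0,"twist": 5,"fingers": 0.005},{"dx": 0,"dy": 0,"dz": 0,"twist": 5,"fingers": 0.005},{"dx": 0,"dy": 0,"dz": 0,"twist": 5,"fingers": 0.005}]}}

```text
time: 16.65
position: [0.5208, 0.0232, 0.0719]
tcp_rot: [0.711, 0.703, 0.002, 0.001]
ft_force: [1.7, 2.2, 1.3]
opening: 0.0099
grip_force: 47.3
```

Request:
{"api": "play_rows", "payload": {"deltas": [{"dx": 0,"dy": 0,"dz": 0,"twist": 0,"fingers": 0.035},{"dx": 0,"dy": 0,"dz": 0,"twist": 0,"fingers": 0.035},{"dx": 0,"dy": 0,"dz": 0,"twist": 0,"fingers": 0.035},{"dx": 0,"dy": 0,"dz": -0.01,"twist": 0,"fingers": 0.035},{"dx": 0,"dy": 0,"dz": -0.02,"twist": 0,"fingers": 0.035},{"dx": 0,"dy": 0,"dz": -0.025,"twist": 0,"fingers": 0.05},{"dx": 0,"dy": 0,"dz": -0.025,"twist": 0,"fingers": 0.055},{"dx": 0,"dy": 0,"dz": -0.02,"twist": 0,"fingers": 0.055},{"dx": 0,"dy": 0,"dz": 0,"twist": 0,"fingers": 0.055}]}}

```text
time: 17.55
position: [0.52, 0.0224, 0.1741]
tcp_rot: [0.71, 0.704, 0.002, 0.001]
ft_force: [-0.7, 0.8, -0.7]
opening: 0.0552
grip_force: 0.0
```

Run:
```python
from h import *
t=snapshot("side");o=observe();print(o["position"],o["q"][6])
cv2.imwrite("pics/s4.png",cv2.resize(t["img"][190:320,210:390],None,fx=4,fy=4,interpolation=cv2.INTER_CUBIC)[...,::-1])
```

```text
[0.51937285 0.02224385 0.1726941 ] -0.3846963861873371
```

View pics/s4.png

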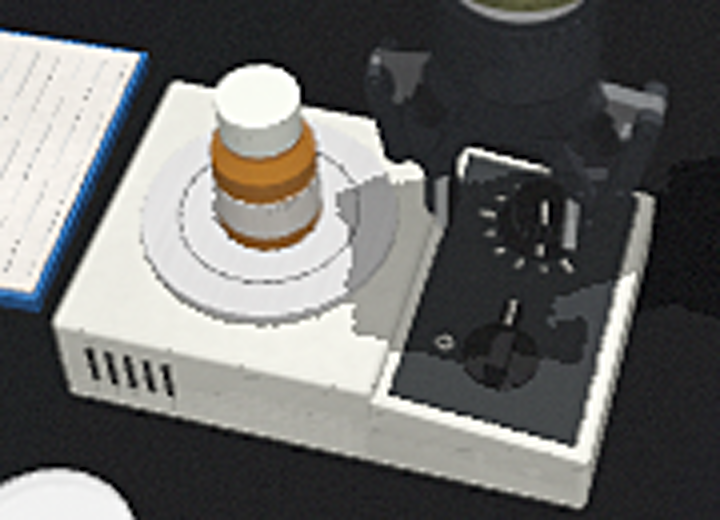

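The side view shows the switch's white line pointing right to the stroke mark (on), and the bottle upright and concentric with the ring at (265,215). Now the dial.

Request:
{"api": "play_rows", "payload": {"deltas": [{"dx": -0.015,"dy": -0.0003,"dz": 0,"twist": 0,"fingers": 0.055},{"dx": -0.025,"dy": -0.0005,"dz": 0,"twist": 0,"fingers": 0.055},{"dx": -0.025,"dy": -0.0005,"dz": 0,"twist": 0,"fingers": 0.055},{"dx": -0.0177,"dy": -0.0005,"dz": 0,"twist": 0,"fingers": 0.055},{"dx": -0.01,"dy": -0.0005,"dz": 0,"twist": 0,"fingers": 0.055},{"dx": 0,"dy": 0,"dz": 0,"twist": -8,"fingers": 0.055},{"dx": 0,"dy": 0,"dz": 0,"twist": -8,"fingers": 0.055},{"dx": 0,"dy": 0,"dz": 0,"twist": -8,"fingers": 0.055},{"dx": 0,"dy": 0,"dz": 0,"twist": -8,"fingers": 0.055},{"dx": 0,"dy": 0,"dz": 0,"twist": -8,"fingers": 0.055},{"dx": 0,"dy": 0,"dz": 0,"twist": -8,"fingers": 0.055},{"dx": 0,"dy": 0,"dz": 0,"twist": 0,"fingers": 0.055}]}}

```text
time: 18.8
position: [0.5153, -0.0706, 0.1704]
tcp_rot: [0.361, 0.932, 0.0, -0.001]
ft_force: [-0.4, -0.1, 0.1]
opening: 0.0547
grip_force: 0.0
```

Request:
{"api": "play_rows", "payload": {"deltas": [{"dx": 0,"dy": 0,"dz": 0,"twist": 0,"fingers": 0.055},{"dx": 0,"dy": 0,"dz": 0,"twist": 0,"fingers": 0.055},{"dx": 0,"dy": 0,"dz": 0,"twist": 0,"fingers": 0.055}]}}

```text
time: 19.1
position: [0.5157, -0.0702, 0.171]
tcp_rot: [0.363, 0.932, -0.0, -0.0]
ft_force: [-0.0, 0.5, 1.0]
opening: 0.0551
grip_force: 0.0
```

```bash
cat >> h.py <<'E'
def topdown(s,z,c,half=.05,n=500):
    g=np.linspace(half,-half,n); X,Y=np.meshgrid(g,g,indexing="ij")  # rows: +x up, cols: +y left
    P=np.stack([X+c[0],Y+c[1],np.full_like(X,z)],-1)
    uv=proj(s,P).astype(np.float32)
    return cv2.remap(s["img"],uv[...,0],uv[...,1],cv2.INTER_CUBIC)
E
python3 - <<'E'
from h import *
import pickle
s=wr();o=s["o"];M=R.from_quat(o["tcp_rot"]).as_matrix();print(o["position"],o["q"][6],np.degrees(np.arctan2(M[1,1],M[0,1])))
pickle.dump(s,open("w5.pkl","wb"))
# crops: panel marks plane and knob-top plane, centred on dial
a=topdown(s,.0625,(.518,-.0703));b=topdown(s,.0875,(.516,-.0705),.03)
b=cv2.resize(b,(300,300));im=cv2.convertScaleAbs(np.hstack([cv2.resize(a,(480,480)),cv2.copyMakeBorder(b,0,180,0,0,0)]),alpha=1.6)
cv2.imwrite("pics/d5.png",im[...,::-1])
E
```

```text
[ 0.51574278 -0.07020367  0.17100897] 0.4412767414346315 47.42202681443914
```

View pics/d5.png

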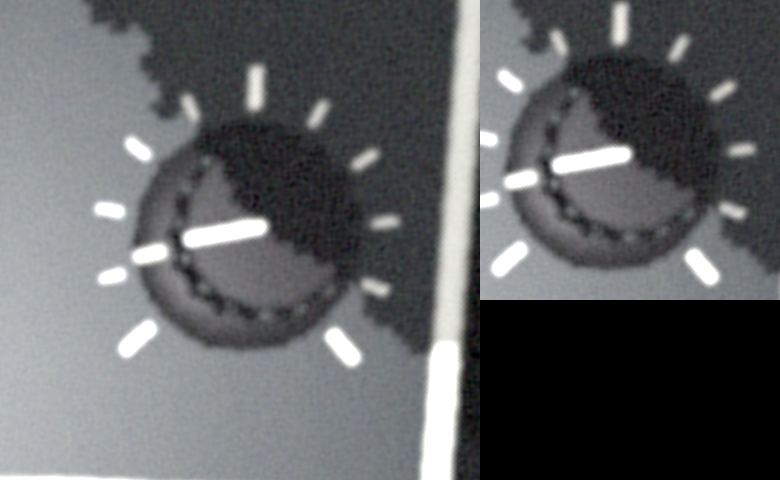

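The rectified view shows the dial's pointer at about 1.2 (between marks 1 at (112,276) and 2 at (110,210)), with mark 4 at (190,107). That needs about a 76° clockwise turn.

Request:
{"api": "play_rows", "payload": {"deltas": [{"dx": 0,"dy": 0,"dz": 0.01,"twist": 0,"fingers": 0.055},{"dx": 0,"dy": 0,"dz": 0.02,"twist": 0,"fingers": 0.055},{"dx": 0,"dy": 0,"dz": 0.02,"twist": 0,"fingers": 0.055},{"dx": 0,"dy": 0,"dz": 0.02,"twist": 0,"fingers": 0.055},{"dx": 0,"dy": 0,"dz": 0.015,"twist": 0,"fingers": 0.055},{"dx": 0,"dy": 0,"dz": 0.008,"twist": 0,"fingers": 0.055},{"dx": 0,"dy": 0,"dz": 0.004,"twist": 0,"fingers": 0.055},{"dx": 0,"dy": 0,"dz": 0,"twist": 0,"fingers": 0.055},{"dx": 0,"dy": 0,"dz": 0,"twist": 0,"fingers": 0.055}]}}

```text
time: 20.05
position: [0.5161, -0.0702, 0.0745]
tcp_rot: [0.362, 0.932, 0.0, 0.0]
ft_force: [-0.2, 0.5, -0.1]
opening: 0.0552
grip_force: 0.0
```

Request:
{"api": "play_rows", "payload": {"deltas": [{"dx": 0,"dy": 0,"dz": 0,"twist": 0,"fingers": 0.038},{"dx": 0,"dy": 0,"dz": 0,"twist": 0,"fingers": 0.025},{"dx": 0,"dy": 0,"dz": 0,"twist": 0,"fingers": 0.025},{"dx": 0,"dy": 0,"dz": 0,"twist": 0,"fingers": 0.025},{"dx": 0,"dy": 0,"dz": 0,"twist": 0,"fingers": 0.025}], "force": 25}}

```text
time: 20.55
position: [0.5156, -0.071, 0.0749]
tcp_rot: [0.363, 0.932, -0.001, 0.0]
ft_force: [-1.6, -1.4, 7.5]
opening: 0.0319
grip_force: 24.1
```

Request:
{"api": "play_rows", "payload": {"deltas": [{"dx": 0,"dy": 0,"dz": 0,"twist": 3,"fingers": 0.025},{"dx": 0,"dy": 0,"dz": 0,"twist": 5,"fingers": 0.025},{"dx": 0,"dy": 0,"dz": 0,"twist": 5,"fingers": 0.025},{"dx": 0,"dy": 0,"dz": 0,"twist": 5,"fingers": 0.025},{"dx": 0,"dy": 0,"dz": 0,"twist": 5,"fingers": 0.025},{"dx": 0,"dy": 0,"dz": 0,"twist": 5,"fingers": 0.025},{"dx": 0,"dy": 0,"dz": 0,"twist": 5,"fingers": 0.025},{"dx": 0,"dy": 0,"dz": 0,"twist": 5,"fingers": 0.025},{"dx": 0,"dy": 0,"dz": 0,"twist": 5,"fingers": 0.025},{"dx": 0,"dy": 0,"dz": 0,"twist": 5,"fingers": 0.025},{"dx": 0,"dy": 0,"dz": 0,"twist": 5,"fingers": 0.025},{"dx": 0,"dy": 0,"dz": 0,"twist": 5,"fingers": 0.025}]}}

```text
time: 21.75
position: [0.5169, -0.0706, 0.0748]
tcp_rot: [0.77, 0.638, 0.001, 0.001]
ft_force: [0.6, -0.7, -0.1]
opening: 0.0318
grip_force: 26.4
```

Request:
{"api": "play_rows", "payload": {"deltas": [{"dx": 0,"dy": 0,"dz": 0,"twist": 5,"fingers": 0.025},{"dx": 0,"dy": 0,"dz": 0,"twist": 5,"fingers": 0.025},{"dx": 0,"dy": 0,"dz": 0,"twist": 5,"fingers": 0.025},{"dx": 0,"dy": 0,"dz": 0,"twist": 2,"fingers": 0.025},{"dx": 0,"dy": 0,"dz": 0,"twist": 0,"fingers": 0.025},{"dx": 0,"dy": 0,"dz": 0,"twist": 0,"fingers": 0.025}]}}

```text
time: 22.35
position: [0.5171, -0.0707, 0.0748]
tcp_rot: [0.854, 0.52, 0.001, 0.001]
ft_force: [1.9, -2.5, 6.2]
opening: 0.0316
grip_force: 26.2
```

Request:
{"api": "play_rows", "payload": {"deltas": [{"dx": 0,"dy": 0,"dz": 0,"twist": 0,"fingers": 0.04},{"dx": 0,"dy": 0,"dz": 0,"twist": 0,"fingers": 0.055},{"dx": 0,"dy": 0,"dz": 0,"twist": 0,"fingers": 0.055},{"dx": 0,"dy": 0,"dz": -0.01,"twist": 0,"fingers": 0.055},{"dx": 0,"dy": 0,"dz": -0.02,"twist": 0,"fingers": 0.055},{"dx": 0,"dy": 0,"dz": -0.025,"twist": 0,"fingers": 0.055},{"dx": 0,"dy": 0,"dz": -0.025,"twist": 0,"fingers": 0.055},{"dx": 0,"dy": 0,"dz": -0.02,"twist": 0,"fingers": 0.055},{"dx": 0,"dy": 0,"dz": 0,"twist": 0,"fingers": 0.055},{"dx": 0,"dy": 0,"dz": 0,"twist": 0,"fingers": 0.055},{"dx": 0,"dy": 0,"dz": 0,"twist": 0,"fingers": 0.055}]}}

```text
time: 23.45
position: [0.5153, -0.0702, 0.1736]
tcp_rot: [0.855, 0.519, -0.0, -0.0]
ft_force: [-1.2, 0.5, -0.2]
opening: 0.0551
grip_force: 0.0
```

Run:
```python
from h import *
import pickle
s=wr();o=s["o"];print(o["position"],o["q"][6])
for n,z,c in(("w3",.0625,0),("w5",.0625,0),("now",.0625,0)):
    t=s if n=="now" else pickle.load(open(n+".pkl","rb"))
    for z,c,lab in((.0625,(.518,-.0703),"marks"),(.0875,(.5155,-.0705),"knob")):
        im=topdown(t,z,c,.04,800).max(-1)   # 0.1 mm/px
        m=(cv2.GaussianBlur(im,(9,9),0)>105).astype(np.uint8)
        m=((im.astype(int)-cv2.medianBlur(im,101).astype(int))>50).astype(np.uint8)
        k,l,st,ce=cv2.connectedComponentsWithStats(m)
        for j in range(1,k):
            p=np.argwhere(l==j)[:,::-1].astype(np.float32)
            (cx,cy),(w,h),_=cv2.minAreaRect(p[:,None])
            if 400<len(p)<6000 and max(w,h)>35:
                r=np.hypot(cx-400,cy-400)/10
                vx,vy,_,_=cv2.fitLine(p,cv2.DIST_L2,0,.01,.01).ravel()
                if (lab=="knob" and r<16) or (lab=="marks" and r>16):
                    print(n,lab,"r%.1f az%.1f len%.1f dir%.1f"%(r,np.degrees(np.arctan2(400-cx,400-cy)),max(w,h)/10,np.degrees(np.arctan2(-vx,-vy))))
a=topdown(s,.0625,(.518,-.0703));b=topdown(s,.0875,(.516,-.0705),.03);b=cv2.resize(b,(300,300))
cv2.imwrite("pics/d6.png",cv2.convertScaleAbs(np.hstack([cv2.resize(a,(480,480)),cv2.copyMakeBorder(b,0,180,0,0,0)]),alpha=1.6)[...,::-1])
```

```text
[ 0.51526688 -0.07018047  0.1735928 ] -0.5101129383823924
w3 marks r32.3 az-7.1 len9.7 dir-4.4
w3 marks r29.3 az19.3 len5.8 dir-156.4
w3 marks r31.4 az-32.5 len6.4 dir-29.7
w3 marks r28.2 az47.6 len5.4 dir-129.5
w3 marks r32.4 az-57.3 len4.5 dir-56.1
w3 marks r27.6 az76.8 len5.7 dir-101.2
w3 marks r31.8 az-82.9 len3.7 dir-78.6
w3 marks r17.9 az98.5 len7.7 dir-75.5
w3 marks r27.9 az105.8 len5.9 dir-72.4
w3 marks r29.8 az-109.4 len5.8 dir-107.5
w3 marks r29.8 az133.6 len9.1 dir-44.8
w3 marks r30.6 az-136.9 len9.0 dir-138.1
w3 knob r7.8 az100.3 len16.6 dir-79.4
w5 marks r31.9 az-5.7 len9.3 dir-3.3
w5 marks r29.5 az20.5 len5.2 dir-156.1
w5 marks r30.8 az-31.7 len5.7 dir-29.9
w5 marks r28.4 az48.3 len6.0 dir-128.8
w5 marks r30.9 az-57.1 len5.6 dir-56.7
w5 marks r27.9 az76.8 len6.0 dir-99.7
w5 marks r30.5 az-82.9 len5.3 dir-82.1
w5 marks r18.9 az98.1 len7.3 dir-76.6
w5 marks r27.7 az105.7 len5.6 dir-75.3
w5 marks r29.8 az-109.3 len5.5 dir-110.2
w5 marks r29.6 az133.8 len9.3 dir-47.8
w5 marks r30.9 az-136.2 len9.2 dir-139.6
w5 knob r7.7 az100.0 len16.3 dir-79.8
now marks r30.7 az-6.4 len8.6 dir-4.3
now marks r28.2 az21.0 len5.9 dir-157.2
now marks r30.2 az-33.0 len5.2 dir-30.9
now marks r19.0 az17.8 len6.4 dir-150.6
now marks r27.7 az49.5 len5.9 dir-128.9
now marks r30.6 az-58.5 len5.1 dir-60.6
now marks r27.6 az77.8 len5.8 dir-102.0
now marks r30.6 az-83.5 len5.6 dir-82.5
now marks r27.7 az105.5 len6.2 dir-76.4
now marks r29.9 az-109.1 len5.4 dir-109.5
now marks r29.3 az133.0 len9.2 dir-49.3
now marks r30.4 az-135.1 len9.3 dir-141.1
now knob r8.2 az17.9 len15.7 dir-156.7
```

View pics/d6.png

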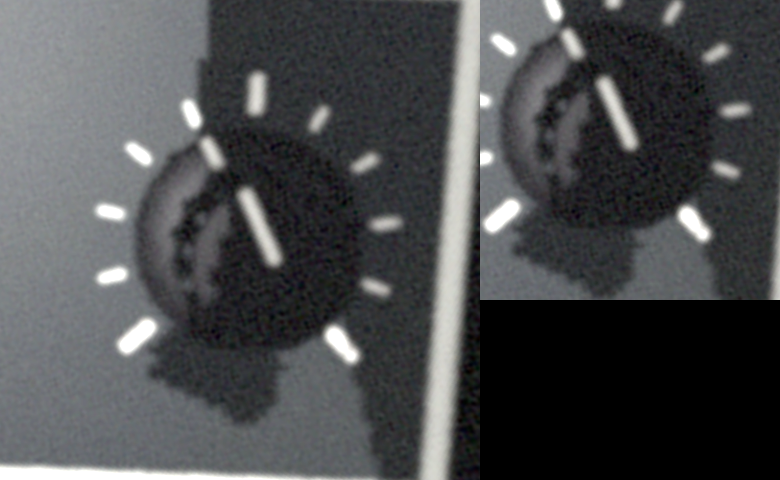

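The pointer line (260,225) with its skirt part (212,152) lines up with the short mark 4 at (192,113). The robot is touching nothing, so I hand in the job.

```bash
python3 -c "
from rig import close_job
print(close_job())"
```

```text
the job is handed in; nothing more can be done
None
```

The job is handed in: the bottle stands upright in the middle of the plate, the switch was then turned to on, and the dial was last brought to 4, all within about 24 s and with nothing else moved.

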